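# Reverse the row for a left-handed colleague

### The arm

A 6-joint arm with a two-finger parallel gripper is mounted at the origin on a cart in front of the work surface, level with it; the furniture and walls round the work are solid. World frame = base frame: x ahead of the robot, y to its left, z up, the work surface at z = 0. Lengths are in mm, angles in rad, forces in N, time in s.
With the tool pointing down it reaches from about 350 to 975 mm from the base axis. Payload 7.1 kg.
Tool frame: the origin (TCP) lies midway between the tips of the shut fingers; the grasp point (between the pads) lies ctrl.grip_point_offset behind it (ctrl.grip_point_offset is the distance from the TCP to the grasp point, in mm); z points along the fingers, y is the line along which they close (so a half turn about z gives the same grasp; the last joint's range is limited). The gripper opens to 88 mm and grips with 3 to 60 N. Pads are 20 mm wide; open, the fingers measure 115 mm over their backs; the gripper's body (75 mm by 178 mm) begins 61 mm behind the grasp point.
Start: joints at [-1.228, 0.423, 1.63, -0, 1.089, -0.019], TCP at [221.24, -584.515, 222.675] pointing down, gripper open.
Joint ranges: [-3, 3], [-0.9, 2.11], [0.09, 2.58], [-1.31, 4.45], [0.11, 2.69], [-2.54, 2.54]. Speed limits (rad/s): [2.39, 2.39, 3.01, 3.14, 3.14, 3.14].

### API

Orientations are given as a rotation vector (axis times angle).
In Python, from workcell import ctrl gives the robot as it stands.
- The arm moves only by the tool apply_moves, never from a script. Its argument "targets" is a list of rows, each an object of numbers: "tx", "ty", "tz": the shift along the world's x, y, z in m; "spin": the turn about the world's z in degrees. In form: [{"tx": .., "ty": .., "tz": .., "spin": ..}, ...]. A call has exactly 8 rows; each row is the pose to reach, as a shift and turn from the pose commanded when the call began; what a row does not reach only later rows make up. A row lasts 1/10 s, in which the tool goes at most 50 mm and 8.59 degrees, less where a joint would pass 70% of its speed; a pose out of reach is approached as far as the arm can. A call with a gripper value outside its range is refused whole. "gripper" is the closure, from -1 (fully open) to 1 (shut), set as the call begins (left out, the last holds). The fingers move at their own pace and stop on an object; the grip force is fixed at half the most. Time passes only in rows, so rows that repeat a pose let the fingers close, or fill a call up. It gives the time, the measured TCP pose, the force, the opening and the grip force at its end, in the units of the state.
- ctrl.get_obs(): the state, without advancing time (a new reading comes with each control period).
- ctrl.get_image(name): name is "side" or "top" or "wrist"; returns the picture (384x512x3 uint8, red, green, blue); there is no depth.
- ctrl.get_calibration(name): a dict with "fov_y" (degrees; the focal length in pixels is half the picture's height over the tangent of half this angle, whatever the lens; pixels are square), "cx", "cy" (the principal point, pixels), "rvec" (rotation vector, rad) and "tvec" (3), from world to camera coordinates, as OpenCV has them. Camera axes: x right, y down, z forward; pixel columns grow to the right and rows downward; lengths in mm; the calibration is good to about 2 mm. A picture is of the moment at which its call begins: read the wrist's pose just before it. get_calibration takes no time and is no camera call; for the wrist camera it gives the pose at the moment of the call.
- ctrl.close_job(): hands the job in; it is judged then, once.
Trained networks look in the newest picture that a camera, given by its name, has taken for a name from the list of things; names that differ only in an ending like _2 or _b are one class to them, and where a whole thing is asked for, a point or a joint stands for the part that bears it (a point fixed in the world has none). Each returns a list of dicts, best first, with "score" (0 to 1); they miss things now and then, are a little off and sometimes report something else, mostly with a low value. They report only what shows in the picture. A call takes as long as a camera call. They do not tell look-alikes from the thing itself.
- ctrl.outline_of(name, camera): "pixels" (384x512 bool, what is visible of it) and "box" ([left, top, right, bottom] in pixels, round what is visible of it).
- ctrl.pinpoint(name, camera): "uv" ([column, row] in pixels: a listed point, or the origin of a listed thing).
The state is a dict: "t": time; "qpos": joint angles; "qvel": joint speeds; "joint_torque": joint torques, N m; "ee_pos": TCP position; "orientation": TCP orientation; "ft_force": force on the tool from outside, world axes, zero at the start; "moment": the same for the moment, N m; "width": finger opening in mm; "grasp_force": force on a finger pad.
Only numpy, scipy, OpenCV 4.12 (cv2) and the standard library are available. Lean on these libraries where they do the work, as an engineer would, in place of code of your own. Each camera call takes 0.05 s, during which the arm holds its last target. There are 200 camera calls.

### The job

A left-handed colleague takes over this desk: move the four supplies from the grey tray into the wooden tray in reverse order, so that the one at the left end of the grey row comes to the right end of the wooden row, and so on, one in each well. Stand each upright on the floor of its well, let go and standing still when you finish, and knock none of the four over on the way.

Things in the scene. Friction and masses are not known exactly. Their poses are not given: they have to be found in the camera images.
- glue_stick: Glue stick standing upright, white body with a red cap, a rod 25 mm in diameter and 88 mm tall, 30 g. Origin: centre of its underside; z up along its axis. Grip it anywhere along its height.
- screw_tin: Squat round tin standing upright, green and white band round it, plain beige lid, a cylinder 57 mm in diameter and 72 mm tall, 180 g. Origin: centre of its underside; z up along its axis. Grip it across its diameter.
- glitter_jar: Jar standing upright with a wide red lid, body 42 mm across, lid 45 mm across (from 85 mm up), 106 mm tall, 110 g. Origin: centre of its underside; z up along its axis. Grip it high, across the lid and shoulder (about 85 to 95 mm up), to keep the palm off its top.
- rubber_stamp: Brown wooden rubber stamp on its base, 69 mm tall, 60 g. Base 24 (its x) x 60 (its y) x 14 mm; round handle in the middle, 24 mm across from 34 to 69 mm up, 18 mm below. Grip it by the handle. Origin: centre of its underside; z up. At the start its long side (y) lies along the grey tray's x axis within 0.2 rad; it fits the wells either way.
- red_pad: Thin square red pad, 70x70x2 mm, fixed in one well of the grey tray (origin: centre of its underside, 4 mm above the desk). At the start the glue stick always stands on it. It stays there and shows where that thing came from.
- blue_pad: Thin square blue pad, 70x70x2 mm, fixed in one well of the grey tray (origin: centre of its underside, 4 mm above the desk). At the start the screw tin always stands on it. It stays there and shows where that thing came from.
- yellow_pad: Thin square yellow pad, 70x70x2 mm, fixed in one well of the grey tray (origin: centre of its underside, 4 mm above the desk). At the start the glitter jar always stands on it. It stays there and shows where that thing came from.
- green_pad: Thin square green pad, 70x70x2 mm, fixed in one well of the grey tray (origin: centre of its underside, 4 mm above the desk). At the start the rubber stamp always stands on it. It stays there and shows where that thing came from.
- old_rack: Grey plastic tray, fixed, a thing in each well at the start; nearer or farther than the wooden one. 324 mm long, 86 deep, 16 high; 4 wells in a row centred at y = -120, -40, 40, 120 mm, x = 0, each 78 (x) by 76 mm (y), 4 mm walls and floor. Origin: centre of the underside, on the desk; z up, +y to its left end as the robot sees it, +x away from the robot (within 0.2 rad).
- new_rack: Light wooden tray, fixed, empty at the start. 324 mm long, 86 deep, 16 high; 4 wells in a row centred at y = -120, -40, 40, 120 mm, x = 0, each 78 (x) by 76 mm (y), 4 mm walls and floor. Origin: centre of the underside, on the desk; z up, +y to its left end as the robot sees it, +x away from the robot (within 0.2 rad).
Mind the look-alikes: they are no part of the job. What is shaped like the glitter_jar but blue or turquoise is not meant.

How it is judged:
By the outcome, as a careful person would: the job done as asked, in the order asked, and still so for the second after the job is handed in, with the robot touching nothing.
It also fails if it takes over 99 s, if anything falls off the work surface, if the arm or the gripper's body presses on something with over 40 N, if the wrist force passes 120 N, or if a joint passes its speed limit or range.

## Working session

There is one attempt and no reset: what is moved stays moved. The work goes in short steps, Python scripts to look and compute and a tool call to move; the robot and the scene stay as the last step left them, time stands still between calls to the robot, and variables do not carry over. Pictures are saved under pics/ and viewed, at most 14 in all, crops included, and the job is handed in when it is done.

Besides the shell and the picture viewer there is one more tool, called as name(argument=value, ...), one argument or row to a line, values as JSON. apply_moves: Moves the arm, as the interface text tells. Its arguments: {"type":"object","properties":{"targets":{"type":"array"},"gripper":{"type":"number"}},"required":["targets"]}

```bash
mkdir -p pics; ls; cat > h.py <<'E'
import numpy as np, cv2
from workcell import ctrl
def cal(n):
    c=ctrl.get_calibration(n); f=192/np.tan(np.radians(c["fov_y"])/2)
    return np.array([[f,0,c["cx"]],[0,f,c["cy"]],[0,0,1]]),cv2.Rodrigues(np.array(c["rvec"],float))[0],np.array(c["tvec"],float)
def ray(c,uv,z):
    K,R,t=c; d=R.T@np.linalg.solve(K,[uv[0],uv[1],1]); o=-R.T@t
    return o+d*(z-o[2])/d[2]
def proj(c,p):
    K,R,t=c; q=K@(R@np.array(p,float)+t); return q[:2]/q[2]
def save(n,im): cv2.imwrite(f"pics/{n}.png",im[:,:,::-1])
E
python3 - <<'E'
from h import *
print(ctrl.get_obs()); print(ctrl.grip_point_offset)
ims=[]
for n in("top","side"):
    im=ctrl.get_image(n); save(n,im); c=cal(n); print(n,ctrl.get_calibration(n),"campos",-c[1].T@c[2])
    for o,z in dict(glue_stick=6,screw_tin=6,glitter_jar=6,rubber_stamp=6,red_pad=4,blue_pad=4,yellow_pad=4,green_pad=4,old_rack=0,new_rack=0).items():
        for r in ctrl.pinpoint(o,n)[:3]: print(n,o,round(r["score"],2),np.round(r["uv"],1),np.round(ray(c,r["uv"],z),1))
E
```

```text
pics
{'t': 0.0, 'qpos': array([-1.22800893e+00,  4.23855156e-01,  1.63069095e+00,  5.57172254e-06,
        1.08859187e+00, -1.90077129e-02]), 'qvel': array([ 0.0013404 , -0.0003935 ,  0.00083664, -0.00103801,  0.00090619,
       -0.0002568 ]), 'joint_torque': array([-1.70136755e-03, -5.44631732e+01, -2.73661280e+01,  6.43596472e-02,
        2.28900905e-02, -1.32423907e-04]), 'ee_pos': array([ 221.05414406, -584.00489701,  221.89238458]), 'orientation': array([-3.08882975e+00, -5.64933434e-01,  3.83418978e-04]), 'ft_force': array([ 0.29738232, -0.14552495,  0.37117012]), 'moment': array([-0.00210509, -0.00678855,  0.02529973]), 'grasp_force': 0.0, 'width': 87.81216921000753}
18.700000000000003
top {'fov_y': 56.58380668966565, 'cx': 254.02477991960941, 'cy': 189.1567191651452, 'rvec': array([ 2.18470861, -2.12825046,  0.12673787]), 'tvec': array([ 34.27895309, 576.86596927, 854.812049  ])} campos [467.84889285  44.18919229 918.59553721]
top glue_stick 0.64 [221.8 168.7] [630.6 134.6   6. ]
top screw_tin 0.61 [193.6 175.8] [610.1 206.9   6. ]
top glitter_jar 0.81 [345.6 169.9] [ 635.8 -
[... 856 characters left out ...]
stick 0.88 [213.6 223. ] [623.4 143.8   6. ]
side screw_tin 0.98 [201.2 248. ] [609.4 218.4   6. ]
side glitter_jar 0.97 [222.6 293.3] [514.7 296.9   6. ]
side glitter_jar 0.65 [239.2 155.7] [ 691.9 -110.3    6. ]
side glitter_jar 0.63 [269.3 161.2] [ 607.9 -121.7    6. ]
side rubber_stamp 0.68 [241.2 180.9] [636.8 -15.    6. ]
side red_pad 0.59 [216.6 220.9] [621.9 133.5   4. ]
side blue_pad 0.8 [197.2 248.1] [617.8 220.7   4. ]
side yellow_pad 0.7 [233.9 204.6] [612.7  69.    4. ]
side green_pad 0.67 [244.7 184.1] [624.3  -9.6   4. ]
side old_rack 0.88 [225.9 213.4] [617.3  99.6   0. ]
side old_rack 0.17 [214.5 224.5] [622.7 142.    0. ]
side new_rack 0.83 [299.6 217.9] [459.6  41.6   0. ]
```

View pics/top.png

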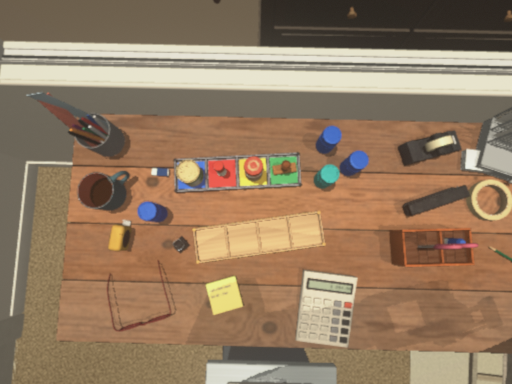

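View pics/side.png

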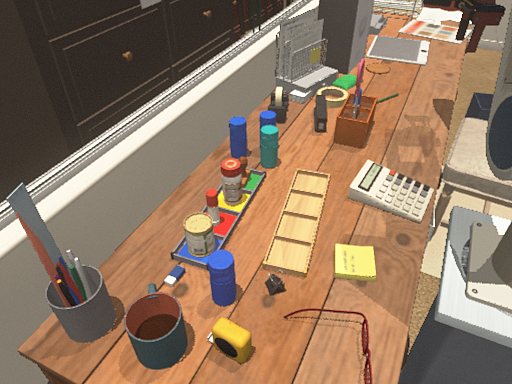

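The top view shows the grey row from left to right as tin (189,174), glue (221,170), jar (254,168) and stamp (285,168). The wooden tray is centred near (259,236). Blue and turquoise look-alikes stand at (152,212), (328,177), (355,163) and (330,138). The side view agrees. I'll refine the poses with silhouette fits.

```bash
cat > m.py <<'E'
from h import *
from scipy.optimize import least_squares, minimize
def cyl(x,y,z0,parts):
    a=np.linspace(0,2*np.pi,32,endpoint=False)
    return np.array([[x+r*np.cos(t),y+r*np.sin(t),z0+h] for r,h in parts for t in a])
def hullmask(c,P):
    m=np.zeros((384,512),np.uint8); uv=np.array([proj(c,p) for p in P],np.float32)
    cv2.fillConvexPoly(m,(cv2.convexHull(uv)*16).round().astype(np.int32),1,shift=4); return m>0
P=dict(glue_stick=[(12.5,0),(12.5,88)],screw_tin=[(28.5,0),(28.5,72)],glitter_jar=[(21,0),(21,85),(22.5,85),(22.5,106)],rubber_stamp=[(12,34),(12,69)])
def box(x,y,yaw,L=(43,162),h=16):
    R=np.array([[np.cos(yaw),-np.sin(yaw)],[np.sin(yaw),np.cos(yaw)]])
    return [[*(R@[sx*L[0],sy*L[1]]+[x,y]),z] for sx in(-1,1) for sy in(-1,1) for z in(0,h)]
def iou(a,b): return (a&b).sum()/max(1,(a|b).sum())
def masks(name,g):
    out=[]
    for n in("top","side"):
        c=cal(n); best=None
        for r in ctrl.outline_of(name,n):
            b=r["box"]; d=np.hypot(*(np.array([(b[0]+b[2])/2,(b[1]+b[3])/2])-proj(c,[*g,40])))
            if d<20 and (best is None or r["score"]>best[0]): best=(r["score"],r["pixels"])
        if best is not None: out.append((n,c,best[1]))
    return out
def fit(f,ms,x0,steps):
    best=None
    for m in [ms]+([[q] for q in ms] if len(ms)>1 else []):
        cost=lambda x:-sum(iou(hullmask(c,f(*x)),p) for _,c,p in m)/len(m)
        s=np.vstack([x0]+[np.array(x0)+np.eye(len(x0))[i]*steps[i] for i in range(len(x0))])
        r=minimize(cost,x0,method="Nelder-Mead",options=dict(initial_simplex=s,xatol=.02,fatol=1e-4))
        print("  ",[q[0] for q in m],np.round(r.x,3),"iou",round(-r.fun,3))
E
python3 - <<'E'
from m import *
for n in("top","side"): ctrl.get_image(n)
G=dict(screw_tin=(610,218),glue_stick=(622,138),glitter_jar=(622,61),rubber_stamp=(636,-17))
for o,g in G.items():
    ms=masks(o,g); print(o)
    if ms and o!="rubber_stamp": fit(lambda x,y:cyl(x,y,6,P[o]),ms,g,(15,15))
    elif ms:
        def f(x,y,w): return np.vstack([cyl(x,y,6,P[o]),box(x,y,w,(30,12),20)])
        fit(f,ms,(*g,.05),(15,15,.2))
for o,g in dict(new_rack=(462,38),old_rack=(620,98)).items():
    ms=[(n,cal(n),ctrl.outline_of(o,n)[0]["pixels"]) for n in("top","side")]
    print(o); fit(box,ms,(*g,.1),(15,15,.1))
for n in("top","side"):
    for o in("red_pad","blue_pad","yellow_pad","green_pad"):
        pass
E
```

```text
screw_tin
   ['top', 'side'] [611.576 210.958] iou 0.88
   ['top'] [611.094 207.372] iou 0.949
   ['side'] [610.802 214.156] iou 0.915
glue_stick
   ['top'] [622.706 134.157] iou 0.843
glitter_jar
   ['top', 'side'] [621.693  53.662] iou 0.867
   ['top'] [619.581  51.979] iou 0.898
   ['side'] [622.636  55.492] iou 0.913
rubber_stamp
   ['top', 'side'] [634.781 -31.6     2.044] iou 0.614
   ['top'] [631.911 -24.695   1.903] iou 0.708
   ['side'] [ 6.34619e+02 -1.39960e+01  8.50000e-02] iou 0.326
new_rack
   ['top', 'side'] [4.58348e+02 3.62580e+01 1.58000e-01] iou 0.963
   ['top'] [4.58199e+02 3.34590e+01 1.65000e-01] iou 0.983
   ['side'] [4.58705e+02 3.96670e+01 1.63000e-01] iou 0.975
old_rack
   ['top', 'side'] [6.2143e+02 9.7543e+01 7.8000e-02] iou 0.243
   ['top'] [6.21909e+02 9.24130e+01 7.30000e-02] iou 0.274
   ['side'] [6.19673e+02 1.00253e+02 6.70000e-02] iou 0.225
```

apply_moves(
  targets=[
    {"tx":0.01,"ty":0.03,"tz":0.03,"spin":8},
    {"tx":0.025,"ty":0.065,"tz":0.05,"spin":16},
    {"tx":0.045,"ty":0.105,"tz":0.07,"spin":24},
    {"tx":0.065,"ty":0.145,"tz":0.085,"spin":32},
    {"tx":0.085,"ty":0.185,"tz":0.1,"spin":40},
    {"tx":0.105,"ty":0.225,"tz":0.1,"spin":48},
    {"tx":0.125,"ty":0.265,"tz":0.1,"spin":56},
    {"tx":0.14,"ty":0.31,"tz":0.1,"spin":64},
  ],
  gripper=-1,
)

```text
t: 2.6
ee_pos: [362.1, -273.2, 323.1]
orientation: [2.315, 2.122, 0.0]
ft_force: [1.2, -0.0, -0.5]
width: 87.9
grasp_force: 0.0
```

apply_moves(
  targets=[
    {"tx":0.02,"ty":0.04,"tz":0,"spin":3},
    {"tx":0.04,"ty":0.08,"tz":0,"spin":5},
    {"tx":0.06,"ty":0.12,"tz":0,"spin":8},
    {"tx":0.08,"ty":0.165,"tz":0,"spin":10},
    {"tx":0.1,"ty":0.21,"tz":0,"spin":10},
    {"tx":0.12,"ty":0.25,"tz":0,"spin":10},
    {"tx":0.14,"ty":0.29,"tz":0,"spin":10},
    {"tx":0.16,"ty":0.33,"tz":0,"spin":10},
  ],
)

```text
t: 3.4
ee_pos: [521.8, 57.4, 322.9]
orientation: [2.127, 2.311, 0.001]
ft_force: [1.0, -0.8, -0.4]
width: 88.0
grasp_force: 0.0
```

```bash
python3 - <<'E'
from m import *
o=ctrl.get_obs(); c=cal("wrist"); im=ctrl.get_image("wrist"); save("w1",im)
print(o["ee_pos"],o["orientation"],o["qpos"],"cam",-c[1].T@c[2],"fwd",c[1][2],ctrl.get_calibration("wrist")["fov_y"])
for n,z in dict(glue_stick=6,screw_tin=6,glitter_jar=6,rubber_stamp=6,red_pad=4,blue_pad=4,yellow_pad=4,green_pad=4,old_rack=0,new_rack=0).items():
    for r in ctrl.pinpoint(n,"wrist")[:2]: print(n,round(r["score"],2),np.round(r["uv"],1),np.round(ray(c,r["uv"],z),1))
E
```

```text
[521.77645957  57.44687168 322.89448157] [2.12707858e+00 2.31131300e+00 5.24521213e-04] [ 8.70586894e-02  1.66862420e-01  1.74479001e+00 -1.31977550e-04
  1.22937454e+00  4.13192479e-03] cam [515.36717143 141.19259151 485.15049221] fwd [ 0.02556446 -0.30042925 -0.95346144] 65.03260197711104
glue_stick 0.59 [328.1 104.7] [622.7 143.9   6. ]
screw_tin 0.91 [329.6  52.8] [613.8 215.5   6. ]
screw_tin 0.2 [320.8 163.8] [624.9  52.4   6. ]
glitter_jar 0.88 [301.6 255. ] [ 614.8 -113.7    6. ]
glitter_jar 0.87 [320.4 161.6] [623.7  55.9   6. ]
rubber_stamp 0.91 [321.9 211.6] [638.7 -29.    6. ]
rubber_stamp 0.65 [327.  109.4] [622.1 136.9   6. ]
red_pad 0.9 [324.  110.2] [618.1 135.4   4. ]
red_pad 0.25 [329.1 106.5] [625.1 141.4   4. ]
yellow_pad 0.95 [321.4 162.1] [625.9  54.9   4. ]
green_pad 0.55 [321.4 207.9] [637.4 -23.2   4. ]
old_rack 0.89 [325.3 133.8] [626.4  99.8   0. ]
new_rack 0.67 [220.4 164.8] [462.8  36.1   0. ]
```

View pics/w1.png

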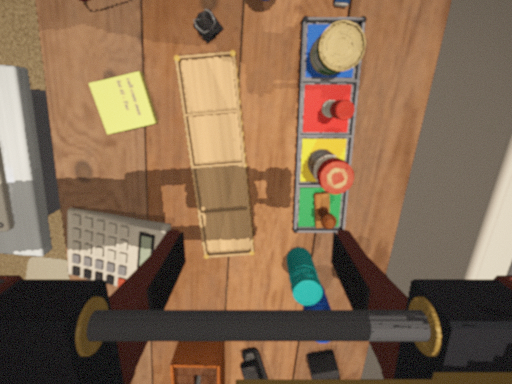

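The wrist view shows the wooden tray with corners near (176,55), (236,51), (252,253) and (205,256), and the grey tray from (303,17) to (343,232). The tin, glue, jar and stamp stand at the expected pads. I'll fit these with all cameras.

```bash
python3 - <<'E'
from m import *
import m
c=cal("wrist")
for nm,C in dict(old=[(303,17),(366,17),(343,232),(294,230)],new=[(176,55),(236,51),(252,253),(205,256)]).items():
    Q=np.array([ray(c,p,16)[:2] for p in C]); ctr=Q.mean(0); d=(Q[0]+Q[1]-Q[2]-Q[3])/2
    print(nm,np.round(Q,1).tolist(),"ctr",ctr.round(1),"len",np.hypot(*d).round(1),"wid",np.linalg.norm(Q[0]-Q[1]).round(1),"yaw",np.arctan2(-d[0],d[1]).round(3))
ctrl.get_image("wrist")
G=dict(screw_tin=(612,214),glue_stick=(622,138),glitter_jar=(622,55),rubber_stamp=(638,-22))
for o,g in G.items():
    print(o); ms=[]
    for r in ctrl.outline_of(o,"wrist"):
        b=r["box"]; e=np.hypot(*(np.array([(b[0]+b[2])/2,(b[1]+b[3])/2])-proj(c,[*g,40])))
        print("   score",round(r["score"],2),b,"dist",e.round(1))
        if e<25: ms=ms or [("wrist",c,r["pixels"])]
    if o=="rubber_stamp" and ms:
        for w in(0,.1,-.1): fit(lambda x,y:np.vstack([cyl(x,y,6,P[o]),box(x,y,w,(30,12),14+6)]),ms,g,(10,10))
    elif ms: fit(lambda x,y:cyl(x,y,6,P[o]),ms,g,(10,10))
ms=[("wrist",c,ctrl.outline_of("new_rack","wrist")[0]["pixels"])]
fit(box,ms,(460,36,.16),(10,10,.05))
E
```

```text
old [[567.9, 252.4], [654.3, 259.4], [676.2, -62.3], [592.8, -65.4]] ctr [622.8  96. ] len 320.6 wid 86.7 yaw 0.073
new [[393.8, 190.4], [478.6, 202.4], [525.1, -114.5], [443.9, -126.9]] ctr [460.3  37.8] len 320.8 wid 85.7 yaw 0.151
screw_tin
   score 0.59 [310.6, 15.6, 367.5, 74.7] dist 5.1
   ['wrist'] [612.126 212.858] iou 0.957
glue_stick
   score 0.8 [320.6, 94.0, 354.7, 116.8] dist 4.8
   ['wrist'] [622.967 139.22 ] iou 0.927
glitter_jar
   score 0.93 [288.1, 245.9, 322.7, 302.4] dist 111.3
   score 0.9 [306.3, 144.9, 353.8, 192.6] dist 7.0
   score 0.63 [301.1, 289.1, 328.2, 308.8] dist 134.8
   ['wrist'] [621.352  57.027] iou 0.954
rubber_stamp
   score 0.63 [309.6, 192.2, 339.0, 227.8] dist 4.4
   ['wrist'] [630.501 -16.566] iou 0.459
   ['wrist'] [630.702 -17.743] iou 0.462
   ['wrist'] [630.56  -16.791] iou 0.461
   ['wrist'] [4.59693e+02 3.91990e+01 1.58000e-01] iou 0.974
```

apply_moves(
  targets=[
    {"tx":0.011,"ty":0.02,"tz":-0.01,"spin":0},
    {"tx":0.023,"ty":0.04,"tz":-0.03,"spin":0},
    {"tx":0.036,"ty":0.063,"tz":-0.055,"spin":0},
    {"tx":0.05,"ty":0.087,"tz":-0.08,"spin":0},
    {"tx":0.064,"ty":0.11,"tz":-0.105,"spin":0},
    {"tx":0.077,"ty":0.133,"tz":-0.13,"spin":0},
    {"tx":0.087,"ty":0.15,"tz":-0.15,"spin":0},
    {"tx":0.091,"ty":0.1575,"tz":-0.16,"spin":0},
  ],
)

```text
t: 5.05
ee_pos: [612.0, 214.2, 160.4]
orientation: [-2.126, -2.312, 0.003]
ft_force: [0.6, -0.3, 0.4]
width: 87.8
grasp_force: 0.0
```

apply_moves(
  targets=[
    {"tx":0,"ty":0,"tz":0,"spin":0},
    {"tx":0,"ty":0,"tz":-0.02,"spin":0},
    {"tx":0,"ty":0,"tz":-0.045,"spin":0},
    {"tx":0,"ty":0,"tz":-0.07,"spin":0},
    {"tx":0,"ty":0,"tz":-0.095,"spin":0},
    {"tx":0,"ty":0,"tz":-0.115,"spin":0},
    {"tx":0,"ty":0,"tz":-0.125,"spin":0},
    {"tx":0,"ty":0,"tz":-0.125,"spin":0},
  ],
)

```text
t: 5.85
ee_pos: [611.8, 212.2, 37.5]
orientation: [-2.128, -2.31, 0.002]
ft_force: [-0.7, -0.8, -0.3]
width: 87.5
grasp_force: 0.0
```

apply_moves(
  targets=[
    {"tx":0,"ty":0,"tz":0,"spin":0},
    {"tx":0,"ty":0,"tz":0,"spin":0},
    {"tx":0,"ty":0,"tz":0,"spin":0},
    {"tx":0,"ty":0,"tz":0,"spin":0},
    {"tx":0,"ty":0,"tz":0,"spin":0},
    {"tx":0,"ty":0,"tz":0,"spin":0},
    {"tx":0,"ty":0,"tz":0,"spin":0},
    {"tx":0,"ty":0,"tz":0,"spin":0},
  ],
  gripper=1,
)

```text
t: 6.65
ee_pos: [612.6, 213.1, 38.4]
orientation: [2.127, 2.311, 0.001]
ft_force: [-0.6, -0.8, 6.1]
width: 57.0
grasp_force: 30.0
```

apply_moves(
  targets=[
    {"tx":0,"ty":0,"tz":0.005,"spin":0},
    {"tx":0,"ty":0,"tz":0.02,"spin":0},
    {"tx":0,"ty":0,"tz":0.04,"spin":0},
    {"tx":0,"ty":0,"tz":0.065,"spin":0},
    {"tx":0,"ty":0,"tz":0.09,"spin":0},
    {"tx":0,"ty":0,"tz":0.115,"spin":0},
    {"tx":0,"ty":0,"tz":0.135,"spin":0},
    {"tx":0,"ty":0,"tz":0.145,"spin":0},
  ],
)

```text
t: 7.45
ee_pos: [613.1, 213.3, 185.6]
orientation: [2.127, 2.31, 0.005]
ft_force: [-0.6, 0.1, -1.5]
width: 57.0
grasp_force: 30.0
```

apply_moves(
  targets=[
    {"tx":-0.005,"ty":-0.01,"tz":0,"spin":0},
    {"tx":-0.015,"ty":-0.03,"tz":0,"spin":0},
    {"tx":-0.027,"ty":-0.06,"tz":0,"spin":0},
    {"tx":-0.04,"ty":-0.088,"tz":0,"spin":0},
    {"tx":-0.053,"ty":-0.117,"tz":0,"spin":0},
    {"tx":-0.066,"ty":-0.146,"tz":0,"spin":0},
    {"tx":-0.079,"ty":-0.175,"tz":0,"spin":0},
    {"tx":-0.092,"ty":-0.203,"tz":0,"spin":0},
  ],
)

```text
t: 8.25
ee_pos: [518.0, 8.4, 181.5]
orientation: [-2.127, -2.31, 0.003]
ft_force: [-0.5, 0.1, -0.7]
width: 57.1
grasp_force: 30.0
```

apply_moves(
  targets=[
    {"tx":-0.012,"ty":-0.026,"tz":0,"spin":0},
    {"tx":-0.022,"ty":-0.048,"tz":0,"spin":0},
    {"tx":-0.031,"ty":-0.068,"tz":0,"spin":0},
    {"tx":-0.038,"ty":-0.083,"tz":0,"spin":0},
    {"tx":-0.0415,"ty":-0.091,"tz":-0.01,"spin":0},
    {"tx":-0.0415,"ty":-0.091,"tz":-0.03,"spin":0},
    {"tx":-0.0415,"ty":-0.091,"tz":-0.055,"spin":0},
    {"tx":-0.0415,"ty":-0.091,"tz":-0.075,"spin":0},
  ],
)

```text
t: 9.05
ee_pos: [477.3, -80.9, 105.5]
orientation: [-2.127, -2.31, 0.002]
ft_force: [-0.3, 0.9, -1.5]
width: 56.9
grasp_force: 30.0
```

apply_moves(
  targets=[
    {"tx":0,"ty":0,"tz":-0.02,"spin":0},
    {"tx":0,"ty":0,"tz":-0.038,"spin":0},
    {"tx":0,"ty":0,"tz":-0.052,"spin":0},
    {"tx":0,"ty":0,"tz":-0.06,"spin":0},
    {"tx":0,"ty":0,"tz":-0.065,"spin":0},
    {"tx":0,"ty":0,"tz":-0.068,"spin":0},
    {"tx":0,"ty":0,"tz":-0.07,"spin":0},
    {"tx":0,"ty":0,"tz":-0.07,"spin":0},
  ],
)

```text
t: 9.85
ee_pos: [478.9, -81.1, 37.8]
orientation: [2.128, 2.311, 0.0]
ft_force: [0.3, -0.5, -1.0]
width: 56.8
grasp_force: 30.0
```

```bash
python3 - <<'E'
from m import *
o=ctrl.get_obs(); print(o["ee_pos"],o["ft_force"],o["width"])
im=ctrl.get_image("side"); save("s2",cv2.resize(im[120:312,180:400],None,fx=2.5,fy=2.5))
E
```

```text
[478.920902   -81.05262362  37.82993878] [ 0.27123059 -0.51211558 -1.02188537] 56.76263492027535
```

View pics/s2.png

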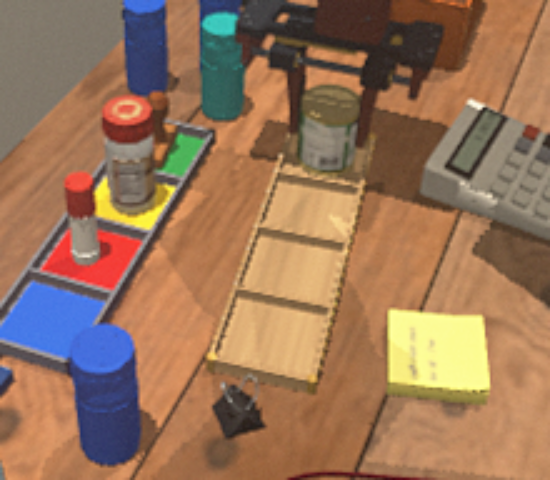

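The tin hangs inside the right-most wooden well, at about (330,125) in this crop. The other three still stand. I'll lower the last 2 mm and release.

apply_moves(
  targets=[
    {"tx":0,"ty":0,"tz":-0.001,"spin":0},
    {"tx":0,"ty":0,"tz":-0.002,"spin":0},
    {"tx":0,"ty":0,"tz":-0.002,"spin":0},
    {"tx":0,"ty":0,"tz":-0.002,"spin":0},
    {"tx":0,"ty":0,"tz":-0.002,"spin":0},
    {"tx":0,"ty":0,"tz":-0.002,"spin":0},
    {"tx":0,"ty":0,"tz":-0.002,"spin":0},
    {"tx":0,"ty":0,"tz":-0.002,"spin":0},
  ],
)

```text
t: 10.7
ee_pos: [479.1, -81.1, 36.3]
orientation: [2.127, 2.311, 0.001]
ft_force: [-1.9, -0.6, 6.0]
width: 57.0
grasp_force: 30.0
```

apply_moves(
  targets=[
    {"tx":0,"ty":0,"tz":0,"spin":0},
    {"tx":0,"ty":0,"tz":0,"spin":0},
    {"tx":0,"ty":0,"tz":0,"spin":0},
    {"tx":0,"ty":0,"tz":0,"spin":0},
    {"tx":0,"ty":0,"tz":0,"spin":0},
    {"tx":0,"ty":0,"tz":0,"spin":0},
    {"tx":0,"ty":0,"tz":0,"spin":0},
    {"tx":0,"ty":0,"tz":0,"spin":0},
  ],
  gripper=-1,
)

```text
t: 11.5
ee_pos: [478.7, -81.0, 35.6]
orientation: [-2.128, -2.311, 0.0]
ft_force: [-0.1, 0.9, -0.2]
width: 87.6
grasp_force: 0.0
```

apply_moves(
  targets=[
    {"tx":0,"ty":0,"tz":0.015,"spin":0},
    {"tx":0,"ty":0,"tz":0.04,"spin":0},
    {"tx":0,"ty":0,"tz":0.07,"spin":0},
    {"tx":0,"ty":0,"tz":0.1,"spin":0},
    {"tx":0.005,"ty":0.008,"tz":0.125,"spin":0},
    {"tx":0.015,"ty":0.022,"tz":0.14,"spin":0},
    {"tx":0.03,"ty":0.045,"tz":0.15,"spin":0},
    {"tx":0.05,"ty":0.076,"tz":0.15,"spin":0},
  ],
)

```text
t: 12.3
ee_pos: [529.7, -4.9, 187.5]
orientation: [2.128, 2.308, 0.003]
ft_force: [0.6, -0.0, -0.5]
width: 88.1
grasp_force: 0.0
```

apply_moves(
  targets=[
    {"tx":0.02,"ty":0.03,"tz":0,"spin":0},
    {"tx":0.04,"ty":0.06,"tz":0,"spin":0},
    {"tx":0.06,"ty":0.09,"tz":0,"spin":0},
    {"tx":0.075,"ty":0.113,"tz":0,"spin":0},
    {"tx":0.087,"ty":0.132,"tz":0,"spin":0},
    {"tx":0.094,"ty":0.143,"tz":0,"spin":0},
    {"tx":0.094,"ty":0.143,"tz":-0.01,"spin":0},
    {"tx":0.094,"ty":0.143,"tz":-0.03,"spin":0},
  ],
)

```text
t: 13.1
ee_pos: [623.2, 137.7, 156.0]
orientation: [2.126, 2.311, 0.002]
ft_force: [-0.1, -0.5, -0.3]
width: 87.7
grasp_force: 0.0
```

apply_moves(
  targets=[
    {"tx":0,"ty":0,"tz":-0.025,"spin":0},
    {"tx":0,"ty":0,"tz":-0.05,"spin":0},
    {"tx":0,"ty":0,"tz":-0.075,"spin":0},
    {"tx":0,"ty":0,"tz":-0.095,"spin":0},
    {"tx":0,"ty":0,"tz":-0.105,"spin":0},
    {"tx":0,"ty":0,"tz":-0.109,"spin":0},
    {"tx":0,"ty":0,"tz":-0.109,"spin":0},
    {"tx":0,"ty":0,"tz":-0.109,"spin":0},
  ],
)

```text
t: 13.9
ee_pos: [623.3, 137.9, 47.6]
orientation: [2.128, 2.31, 0.002]
ft_force: [-0.1, -0.1, -0.0]
width: 87.4
grasp_force: 0.0
```

```bash
python3 - <<'E'
from m import *
o=ctrl.get_obs(); print(o["ee_pos"],o["ft_force"],o["width"])
a=ctrl.get_image("side")[90:282,180:400]; b=ctrl.get_image("wrist")
save("s3",np.hstack([cv2.resize(a,(400,350)),cv2.resize(b,(400,350))]))
E
```

```text
[623.31590258 137.89101932  47.57905469] [-0.14640021 -0.07527553 -0.00094333] 87.42640408249572
```

View pics/s3.png

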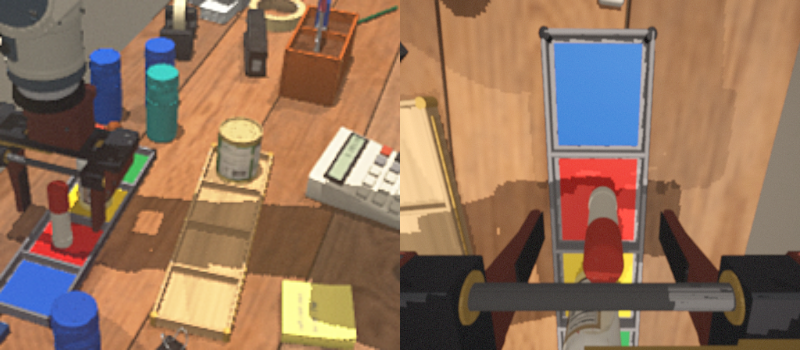

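The tin stands in the right wooden well (left half, about (240,150)). The glue stick sits between the open fingers, at (603,230) in the right half. I'll check its offset along y before closing.

```bash
python3 - <<'E'
from m import *
for n in("wrist","side"):
    ctrl.get_image(n); c=cal(n)
    r=[q for q in ctrl.outline_of("glue_stick",n)][:2]
    for q in r: print(n,q["score"],q["box"])
    print(proj(c,[623,138,6]),proj(c,[623,138,94]),proj(c,[623.3,137.9,66]))
    if r: fit(lambda x,y:cyl(x,y,6,P["glue_stick"]),[(n,c,r[0]["pixels"])],(623,138),(8,8))
E
```

```text
wrist 0.91 [232.5, 204.0, 284.7, 310.0]
[256.41299911 221.27308905] [255.80702658 295.8340534 ] [256.60662039 263.96469582]
   ['wrist'] [624.532 140.861] iou 0.906
side 0.75 [206.4, 190.0, 220.7, 229.3]
[215.08136349 221.38425208] [212.05448505 190.89065342] [212.9629418  200.96862437]
   ['side'] [622.78 139.95] iou 0.882
```

apply_moves(
  targets=[
    {"tx":0,"ty":0.002,"tz":0,"spin":0},
    {"tx":0,"ty":0.002,"tz":0,"spin":0},
    {"tx":0,"ty":0.002,"tz":0,"spin":0},
    {"tx":0,"ty":0.002,"tz":0,"spin":0},
    {"tx":0,"ty":0.002,"tz":0,"spin":0},
    {"tx":0,"ty":0.002,"tz":0,"spin":0},
    {"tx":0,"ty":0.002,"tz":0,"spin":0},
    {"tx":0,"ty":0.002,"tz":0,"spin":0},
  ],
  gripper=1,
)

```text
t: 15.0
ee_pos: [622.8, 139.9, 46.7]
orientation: [2.128, 2.311, -0.0]
ft_force: [0.0, -0.1, -0.4]
width: 27.5
grasp_force: 0.0
```

apply_moves(
  targets=[
    {"tx":0,"ty":0,"tz":0,"spin":0},
    {"tx":0,"ty":0,"tz":0,"spin":0},
    {"tx":0,"ty":0,"tz":0,"spin":0},
    {"tx":0,"ty":0,"tz":0,"spin":0},
    {"tx":0,"ty":0,"tz":0,"spin":0},
    {"tx":0,"ty":0,"tz":0,"spin":0},
    {"tx":0,"ty":0,"tz":0,"spin":0},
    {"tx":0,"ty":0,"tz":0,"spin":0},
  ],
)

```text
t: 15.8
ee_pos: [622.7, 140.0, 46.7]
orientation: [-2.128, -2.311, 0.0]
ft_force: [-0.5, -0.0, -0.1]
width: 24.6
grasp_force: 30.0
```

apply_moves(
  targets=[
    {"tx":0,"ty":0,"tz":0.005,"spin":0},
    {"tx":0,"ty":0,"tz":0.02,"spin":0},
    {"tx":0,"ty":0,"tz":0.04,"spin":0},
    {"tx":0,"ty":0,"tz":0.065,"spin":0},
    {"tx":0,"ty":0,"tz":0.09,"spin":0},
    {"tx":0,"ty":0,"tz":0.115,"spin":0},
    {"tx":0,"ty":0,"tz":0.135,"spin":0},
    {"tx":0,"ty":0,"tz":0.145,"spin":0},
  ],
)

```text
t: 16.6
ee_pos: [623.9, 140.2, 195.1]
orientation: [2.126, 2.309, 0.005]
ft_force: [1.2, 0.2, -0.5]
width: 24.6
grasp_force: 30.0
```

apply_moves(
  targets=[
    {"tx":-0.01,"ty":-0.009,"tz":0,"spin":0},
    {"tx":-0.03,"ty":-0.027,"tz":0,"spin":0},
    {"tx":-0.055,"ty":-0.05,"tz":0,"spin":0},
    {"tx":-0.08,"ty":-0.073,"tz":0,"spin":0},
    {"tx":-0.105,"ty":-0.095,"tz":0,"spin":0},
    {"tx":-0.13,"ty":-0.118,"tz":0,"spin":0},
    {"tx":-0.148,"ty":-0.134,"tz":0,"spin":0},
    {"tx":-0.1567,"ty":-0.142,"tz":0,"spin":0},
  ],
)

```text
t: 17.4
ee_pos: [462.8, -3.2, 190.7]
orientation: [-2.128, -2.308, 0.003]
ft_force: [-0.1, 0.7, 0.2]
width: 24.8
grasp_force: 30.0
```

apply_moves(
  targets=[
    {"tx":0,"ty":0,"tz":-0.01,"spin":0},
    {"tx":0,"ty":0,"tz":-0.03,"spin":0},
    {"tx":0,"ty":0,"tz":-0.055,"spin":0},
    {"tx":0,"ty":0,"tz":-0.08,"spin":0},
    {"tx":0,"ty":0,"tz":-0.105,"spin":0},
    {"tx":0,"ty":0,"tz":-0.125,"spin":0},
    {"tx":0,"ty":0,"tz":-0.135,"spin":0},
    {"tx":0,"ty":0,"tz":-0.14,"spin":0},
  ],
)

```text
t: 18.2
ee_pos: [465.8, -1.6, 50.2]
orientation: [-2.126, -2.311, 0.002]
ft_force: [0.1, 0.7, -0.7]
width: 24.3
grasp_force: 30.0
```

apply_moves(
  targets=[
    {"tx":0,"ty":0,"tz":-0.002,"spin":0},
    {"tx":0,"ty":0,"tz":-0.004,"spin":0},
    {"tx":0,"ty":0,"tz":-0.006,"spin":0},
    {"tx":0,"ty":0,"tz":-0.007,"spin":0},
    {"tx":0,"ty":0,"tz":-0.007,"spin":0},
    {"tx":0,"ty":0,"tz":-0.007,"spin":0},
    {"tx":0,"ty":0,"tz":-0.007,"spin":0},
    {"tx":0,"ty":0,"tz":-0.007,"spin":0},
  ],
)

```text
t: 19.0
ee_pos: [466.1, -2.0, 44.8]
orientation: [2.128, 2.311, 0.0]
ft_force: [0.4, 0.1, -0.2]
width: 24.8
grasp_force: 30.0
```

apply_moves(
  targets=[
    {"tx":0,"ty":0,"tz":-0.001,"spin":0},
    {"tx":0,"ty":0,"tz":-0.001,"spin":0},
    {"tx":0,"ty":0,"tz":-0.001,"spin":0},
    {"tx":0,"ty":0,"tz":-0.001,"spin":0},
    {"tx":0,"ty":0,"tz":-0.001,"spin":0},
    {"tx":0,"ty":0,"tz":-0.001,"spin":0},
    {"tx":0,"ty":0,"tz":-0.001,"spin":0},
    {"tx":0,"ty":0,"tz":-0.001,"spin":0},
  ],
)

```text
t: 19.8
ee_pos: [466.2, -2.0, 44.6]
orientation: [2.128, 2.311, 0.0]
ft_force: [-2.8, 0.0, 13.0]
width: 24.4
grasp_force: 30.0
```

apply_moves(
  targets=[
    {"tx":0,"ty":0,"tz":0.0007,"spin":0},
    {"tx":0,"ty":0,"tz":0.0007,"spin":0},
    {"tx":0,"ty":0,"tz":0.0007,"spin":0},
    {"tx":0,"ty":0,"tz":0.0007,"spin":0},
    {"tx":0,"ty":0,"tz":0.0007,"spin":0},
    {"tx":0,"ty":0,"tz":0.0007,"spin":0},
    {"tx":0,"ty":0,"tz":0.0007,"spin":0},
    {"tx":0,"ty":0,"tz":0.0007,"spin":0},
  ],
)

```text
t: 20.6
ee_pos: [466.2, -2.0, 44.6]
orientation: [2.128, 2.311, 0.0]
ft_force: [-0.6, 0.7, 6.4]
width: 24.7
grasp_force: 30.0
```

apply_moves(
  targets=[
    {"tx":0,"ty":0,"tz":0,"spin":0},
    {"tx":0,"ty":0,"tz":0,"spin":0},
    {"tx":0,"ty":0,"tz":0,"spin":0},
    {"tx":0,"ty":0,"tz":0,"spin":0},
    {"tx":0,"ty":0,"tz":0,"spin":0},
    {"tx":0,"ty":0,"tz":0,"spin":0},
    {"tx":0,"ty":0,"tz":0,"spin":0},
    {"tx":0,"ty":0,"tz":0,"spin":0},
  ],
  gripper=-1,
)

```text
t: 21.4
ee_pos: [466.0, -2.0, 44.4]
orientation: [-2.128, -2.311, -0.0]
ft_force: [-0.2, -0.5, -0.2]
width: 84.9
grasp_force: 0.0
```

```bash
python3 - <<'E'
from m import *
o=ctrl.get_obs(); print(o["ee_pos"],o["ft_force"],o["width"])
a=ctrl.get_image("side")[90:282,180:400]; b=ctrl.get_image("wrist")
save("s4",np.hstack([cv2.resize(a,(400,350)),cv2.resize(b,(400,350))]))
E
```

```text
[466.04168296  -2.00605742  44.37799535] [-0.19994392 -0.45116119 -0.1858984 ] 84.94909682086585
```

View pics/s4.png

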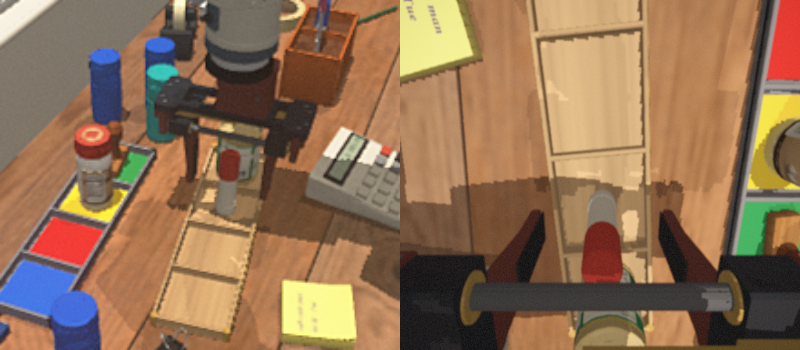

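The glue stands free in the second well from the right. The jar and stamp are undisturbed. Next is the jar.

apply_moves(
  targets=[
    {"tx":0,"ty":0,"tz":0.015,"spin":0},
    {"tx":0,"ty":0,"tz":0.04,"spin":0},
    {"tx":0,"ty":0,"tz":0.07,"spin":0},
    {"tx":0,"ty":0,"tz":0.1,"spin":0},
    {"tx":0,"ty":0,"tz":0.13,"spin":0},
    {"tx":0.01,"ty":0.004,"tz":0.15,"spin":0},
    {"tx":0.03,"ty":0.011,"tz":0.16,"spin":0},
    {"tx":0.055,"ty":0.021,"tz":0.16,"spin":0},
  ],
)

```text
t: 22.3
ee_pos: [522.1, 19.0, 206.5]
orientation: [2.127, 2.309, 0.003]
ft_force: [-0.0, 0.5, -0.3]
width: 87.7
grasp_force: 0.0
```

apply_moves(
  targets=[
    {"tx":0.025,"ty":0.01,"tz":0,"spin":0},
    {"tx":0.05,"ty":0.019,"tz":0,"spin":0},
    {"tx":0.075,"ty":0.029,"tz":0,"spin":0},
    {"tx":0.093,"ty":0.035,"tz":0,"spin":0},
    {"tx":0.1,"ty":0.038,"tz":0,"spin":0},
    {"tx":0.1,"ty":0.038,"tz":0,"spin":0},
    {"tx":0.1,"ty":0.038,"tz":-0.01,"spin":0},
    {"tx":0.1,"ty":0.038,"tz":-0.03,"spin":0},
  ],
)

```text
t: 23.1
ee_pos: [621.0, 56.7, 175.0]
orientation: [2.127, 2.31, 0.002]
ft_force: [-0.1, 0.3, 0.5]
width: 88.0
grasp_force: 0.0
```

apply_moves(
  targets=[
    {"tx":0,"ty":0,"tz":-0.02,"spin":0},
    {"tx":0,"ty":0,"tz":-0.04,"spin":0},
    {"tx":0,"ty":0,"tz":-0.06,"spin":0},
    {"tx":0,"ty":0,"tz":-0.078,"spin":0},
    {"tx":0,"ty":0,"tz":-0.09,"spin":0},
    {"tx":0,"ty":0,"tz":-0.097,"spin":0},
    {"tx":0,"ty":0,"tz":-0.098,"spin":0},
    {"tx":0,"ty":0,"tz":-0.098,"spin":0},
  ],
)

```text
t: 23.9
ee_pos: [621.2, 56.9, 76.7]
orientation: [2.128, 2.311, 0.001]
ft_force: [0.1, 0.1, -0.4]
width: 88.3
grasp_force: 0.0
```

```bash
python3 - <<'E'
from m import *
o=ctrl.get_obs(); print(o["ee_pos"],o["ft_force"],o["width"])
for n in("wrist","side"):
    ctrl.get_image(n); c=cal(n)
    g=proj(c,[621,57,50])
    for q in ctrl.outline_of("glitter_jar",n):
        b=q["box"]
        if np.hypot((b[0]+b[2])/2-g[0],(b[1]+b[3])/2-g[1])<60 : print(n,q["score"],b); fit(lambda x,y:cyl(x,y,6,P["glitter_jar"]),[(n,c,q["pixels"])],(621,57),(8,8))
E
```

```text
[621.19711707  56.92312578  76.70772276] [ 0.09154996  0.06645376 -0.44727021] 88.27179931197473
wrist 0.81 [215.6, 184.2, 305.1, 309.6]
   ['wrist'] [623.157  58.149] iou 0.92
side 0.92 [260.8, 125.4, 281.9, 169.8]
   ['side'] [621.  57.] iou 0.0
side 0.69 [219.9, 157.4, 244.8, 207.7]
   ['side'] [621.051  58.136] iou 0.944
side 0.5 [230.0, 143.0, 246.1, 156.6]
   ['side'] [ 693.797 -111.188] iou 0.255
```

apply_moves(
  targets=[
    {"tx":0.001,"ty":0.001,"tz":0,"spin":0},
    {"tx":0.001,"ty":0.001,"tz":0,"spin":0},
    {"tx":0.001,"ty":0.001,"tz":0,"spin":0},
    {"tx":0.001,"ty":0.001,"tz":0,"spin":0},
    {"tx":0.001,"ty":0.001,"tz":0,"spin":0},
    {"tx":0.001,"ty":0.001,"tz":0,"spin":0},
    {"tx":0.001,"ty":0.001,"tz":0,"spin":0},
    {"tx":0.001,"ty":0.001,"tz":0,"spin":0},
  ],
  gripper=1,
)

```text
t: 24.9
ee_pos: [622.0, 58.0, 76.4]
orientation: [-2.128, -2.311, 0.0]
ft_force: [-0.1, 0.5, 0.3]
width: 43.9
grasp_force: 30.0
```

apply_moves(
  targets=[
    {"tx":0,"ty":0,"tz":0,"spin":0},
    {"tx":0,"ty":0,"tz":0,"spin":0},
    {"tx":0,"ty":0,"tz":0,"spin":0},
    {"tx":0,"ty":0,"tz":0.002,"spin":0},
    {"tx":0,"ty":0,"tz":0.005,"spin":0},
    {"tx":0,"ty":0,"tz":0.01,"spin":0},
    {"tx":0,"ty":0,"tz":0.015,"spin":0},
    {"tx":0,"ty":0,"tz":0.02,"spin":0},
  ],
)

```text
t: 25.7
ee_pos: [622.1, 58.0, 97.0]
orientation: [2.128, 2.311, 0.0]
ft_force: [0.1, -0.6, -0.4]
width: 43.9
grasp_force: 30.0
```

apply_moves(
  targets=[
    {"tx":0,"ty":0,"tz":0.015,"spin":0},
    {"tx":0,"ty":0,"tz":0.035,"spin":0},
    {"tx":0,"ty":0,"tz":0.06,"spin":0},
    {"tx":0,"ty":0,"tz":0.085,"spin":0},
    {"tx":0,"ty":0,"tz":0.105,"spin":0},
    {"tx":0,"ty":0,"tz":0.12,"spin":0},
    {"tx":-0.008,"ty":0.001,"tz":0.125,"spin":0},
    {"tx":-0.022,"ty":0.003,"tz":0.125,"spin":0},
  ],
)

```text
t: 26.5
ee_pos: [600.2, 60.9, 222.3]
orientation: [2.128, 2.31, 0.002]
ft_force: [-0.8, -0.3, -1.2]
width: 44.6
grasp_force: 30.0
```

apply_moves(
  targets=[
    {"tx":-0.02,"ty":0.002,"tz":0,"spin":0},
    {"tx":-0.043,"ty":0.005,"tz":0,"spin":0},
    {"tx":-0.066,"ty":0.008,"tz":0,"spin":0},
    {"tx":-0.09,"ty":0.011,"tz":0,"spin":0},
    {"tx":-0.112,"ty":0.013,"tz":0,"spin":0},
    {"tx":-0.132,"ty":0.015,"tz":0,"spin":0},
    {"tx":-0.1435,"ty":0.016,"tz":0,"spin":0},
    {"tx":-0.1465,"ty":0.016,"tz":0,"spin":0},
  ],
)

```text
t: 27.3
ee_pos: [452.0, 77.0, 221.1]
orientation: [-2.127, -2.311, 0.001]
ft_force: [0.1, -1.1, -1.0]
width: 44.1
grasp_force: 30.0
```

apply_moves(
  targets=[
    {"tx":0,"ty":0,"tz":-0.01,"spin":0},
    {"tx":0,"ty":0,"tz":-0.03,"spin":0},
    {"tx":0,"ty":0,"tz":-0.055,"spin":0},
    {"tx":0,"ty":0,"tz":-0.08,"spin":0},
    {"tx":0,"ty":0,"tz":-0.105,"spin":0},
    {"tx":0,"ty":0,"tz":-0.125,"spin":0},
    {"tx":0,"ty":0,"tz":-0.135,"spin":0},
    {"tx":0,"ty":0,"tz":-0.14,"spin":0},
  ],
)

```text
t: 28.1
ee_pos: [453.5, 76.8, 80.0]
orientation: [-2.127, -2.31, 0.002]
ft_force: [0.5, -0.5, -1.2]
width: 43.7
grasp_force: 30.0
```

apply_moves(
  targets=[
    {"tx":0,"ty":0,"tz":-0.002,"spin":0},
    {"tx":0,"ty":0,"tz":-0.004,"spin":0},
    {"tx":0,"ty":0,"tz":-0.006,"spin":0},
    {"tx":0,"ty":0,"tz":-0.007,"spin":0},
    {"tx":0,"ty":0,"tz":-0.007,"spin":0},
    {"tx":0,"ty":0,"tz":-0.007,"spin":0},
    {"tx":0,"ty":0,"tz":-0.007,"spin":0},
    {"tx":0,"ty":0,"tz":-0.007,"spin":0},
  ],
)

```text
t: 28.9
ee_pos: [453.6, 77.0, 74.5]
orientation: [2.128, 2.311, 0.0]
ft_force: [-0.1, 0.5, -1.8]
width: 43.9
grasp_force: 30.0
```

apply_moves(
  targets=[
    {"tx":0,"ty":0,"tz":-0.0003,"spin":0},
    {"tx":0,"ty":0,"tz":-0.0005,"spin":0},
    {"tx":0,"ty":0,"tz":-0.0005,"spin":0},
    {"tx":0,"ty":0,"tz":-0.0005,"spin":0},
    {"tx":0,"ty":0,"tz":-0.0005,"spin":0},
    {"tx":0,"ty":0,"tz":-0.0005,"spin":0},
    {"tx":0,"ty":0,"tz":-0.0005,"spin":0},
    {"tx":0,"ty":0,"tz":-0.0005,"spin":0},
  ],
)

```text
t: 29.7
ee_pos: [453.7, 77.0, 74.2]
orientation: [2.128, 2.311, 0.0]
ft_force: [-1.3, -0.6, 4.9]
width: 43.9
grasp_force: 30.0
```

Contact at about 5 N, so I'll release and retreat upward.

apply_moves(
  targets=[
    {"tx":0,"ty":0,"tz":0,"spin":0},
    {"tx":0,"ty":0,"tz":0,"spin":0},
    {"tx":0,"ty":0,"tz":0,"spin":0},
    {"tx":0,"ty":0,"tz":0,"spin":0},
    {"tx":0,"ty":0,"tz":0,"spin":0},
    {"tx":0,"ty":0,"tz":0,"spin":0},
    {"tx":0,"ty":0,"tz":0,"spin":0},
    {"tx":0,"ty":0,"tz":0,"spin":0},
  ],
  gripper=-1,
)

```text
t: 30.5
ee_pos: [453.6, 77.0, 73.9]
orientation: [-2.128, -2.311, -0.0]
ft_force: [0.8, -0.7, -0.3]
width: 87.8
grasp_force: 0.0
```

apply_moves(
  targets=[
    {"tx":0,"ty":0,"tz":0.015,"spin":0},
    {"tx":0,"ty":0,"tz":0.035,"spin":0},
    {"tx":0,"ty":0,"tz":0.06,"spin":0},
    {"tx":0,"ty":0,"tz":0.085,"spin":0},
    {"tx":0.01,"ty":-0.003,"tz":0.105,"spin":0},
    {"tx":0.03,"ty":-0.01,"tz":0.12,"spin":0},
    {"tx":0.055,"ty":-0.018,"tz":0.125,"spin":0},
    {"tx":0.08,"ty":-0.025,"tz":0.125,"spin":0},
  ],
)

```text
t: 31.3
ee_pos: [534.9, 51.7, 200.2]
orientation: [2.127, 2.31, 0.003]
ft_force: [0.1, 0.2, -0.0]
width: 87.7
grasp_force: 0.0
```

```bash
python3 - <<'E'
from m import *
o=ctrl.get_obs(); print(o["ee_pos"],o["ft_force"],o["width"])
a=ctrl.get_image("side")[90:282,180:400]; b=ctrl.get_image("top")[120:280,140:360]
save("s5",np.hstack([cv2.resize(a,(400,350)),cv2.resize(b,(400,291))[:350].copy() if 0 else cv2.resize(b,(400,350))]))
for n in("side","top"):
    c=cal(n)
    for q in ctrl.pinpoint("rubber_stamp",n)[:2]+ctrl.pinpoint("green_pad",n)[:1]: print(n,round(q["score"],2),np.round(q["uv"]),ray(c,q["uv"],6).round(1))
    print(proj(c,[637,-20,6]),proj(c,[637,-20,75]))
    for q in ctrl.outline_of("rubber_stamp",n)[:2]: print(q["score"],q["box"])
E
```

```text
[534.92279265  51.74145488 200.23935058] [ 0.07665739  0.2469867  -0.00057708] 87.72379198377968
side 0.53 [242. 179.] [637. -22.   6.]
side 0.82 [248. 182.] [619.9 -20.3   6. ]
[242.03573518 179.76063564] [241.23333392 157.08877796]
0.79 [237.0, 156.0, 249.5, 191.2]
[281.38771732 167.80708342] [283.49741164 162.61811747]
```

View pics/s5.png

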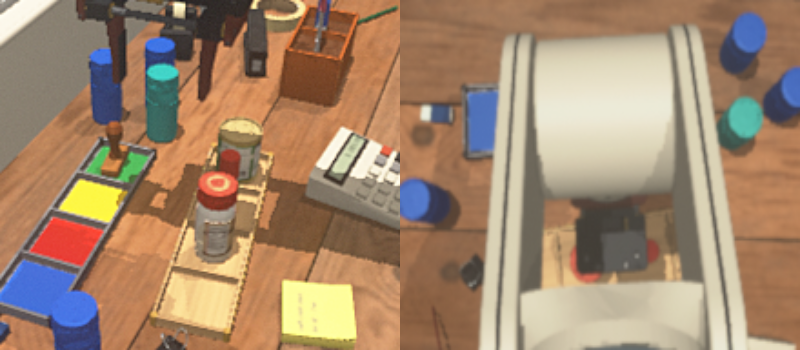

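The jar stands in the third well next to the glue and tin. The stamp is still on the green pad at (115,155) in the left half. I'll hover over the stamp and measure it.

apply_moves(
  targets=[
    {"tx":0.01,"ty":-0.007,"tz":0,"spin":0},
    {"tx":0.03,"ty":-0.022,"tz":0,"spin":0},
    {"tx":0.05,"ty":-0.036,"tz":0,"spin":0},
    {"tx":0.07,"ty":-0.05,"tz":0,"spin":0},
    {"tx":0.088,"ty":-0.064,"tz":-0.01,"spin":0},
    {"tx":0.1,"ty":-0.072,"tz":-0.025,"spin":0},
    {"tx":0.102,"ty":-0.073,"tz":-0.04,"spin":0},
    {"tx":0.102,"ty":-0.073,"tz":-0.045,"spin":0},
  ],
)

```text
t: 32.5
ee_pos: [634.4, -21.3, 151.7]
orientation: [-2.127, -2.309, 0.003]
ft_force: [0.3, -0.2, -0.0]
width: 88.0
grasp_force: 0.0
```

```bash
python3 - <<'E'
from m import *
o=ctrl.get_obs(); print(o["ee_pos"],o["ft_force"],o["width"])
c=cal("wrist"); im=ctrl.get_image("wrist")
for q in ctrl.pinpoint("rubber_stamp","wrist")[:2]+ctrl.pinpoint("green_pad","wrist")[:1]: print(round(q["score"],2),np.round(q["uv"]),ray(c,q["uv"],6).round(1))
for q in ctrl.outline_of("rubber_stamp","wrist")[:1]:
    print(q["score"],q["box"])
    p=q["pixels"]; im2=im.copy(); ct,_=cv2.findContours(p.astype(np.uint8),0,1); cv2.drawContours(im2,ct,-1,(255,0,255),1)
    fit(lambda x,y,w:np.vstack([cyl(x,y,6,P["rubber_stamp"]),box(x,y,w,(30,12),20)]),[("wrist",c,p)],(637,-21,.05),(8,8,.1))
for x,y,z,k in[(637,-21,6,0),(637,-21,75,1),(637,-21,58,2)]: cv2.circle(im2,tuple(proj(c,[x,y,z]).astype(int)),3,(0,255,255),1)
save("w6",im2)
E
```

```text
[634.40350087 -21.25133452 151.66259842] [ 0.26679729 -0.17125265 -0.01572755] 87.97636186097179
0.95 [257. 182.] [633.6 -20.    6. ]
0.48 [80. 71.] [456.8  75.    6. ]
0.7 [259. 184.] [635.7 -21.9   6. ]
0.85 [241.9, 157.9, 269.4, 218.5]
   ['wrist'] [635.365 -19.606  -1.422] iou 0.82
```

View pics/w6.png

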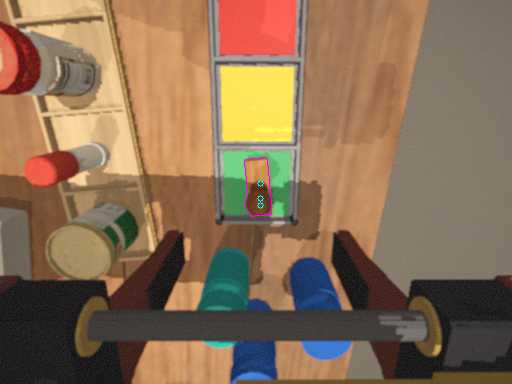

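The wrist view shows the stamp (outline (242,158)–(269,218)) on the green pad. The expected centre marks fall on its handle. The base lies mostly along the row, at an angle that already matches the wooden tray. I'll descend and grip.

apply_moves(
  targets=[
    {"tx":0,"ty":0.001,"tz":-0.015,"spin":0},
    {"tx":0,"ty":0.001,"tz":-0.035,"spin":0},
    {"tx":0,"ty":0.001,"tz":-0.06,"spin":0},
    {"tx":0,"ty":0.001,"tz":-0.08,"spin":0},
    {"tx":0,"ty":0.001,"tz":-0.1,"spin":0},
    {"tx":0,"ty":0.001,"tz":-0.11,"spin":0},
    {"tx":0,"ty":0.001,"tz":-0.112,"spin":0},
    {"tx":0,"ty":0.001,"tz":-0.112,"spin":0},
  ],
)

```text
t: 33.5
ee_pos: [635.7, -19.9, 42.0]
orientation: [2.128, 2.311, 0.0]
ft_force: [-0.2, 0.7, 0.0]
width: 87.9
grasp_force: 0.0
```

apply_moves(
  targets=[
    {"tx":0,"ty":0,"tz":0,"spin":0},
    {"tx":0,"ty":0,"tz":0,"spin":0},
    {"tx":0,"ty":0,"tz":0,"spin":0},
    {"tx":0,"ty":0,"tz":0,"spin":0},
    {"tx":0,"ty":0,"tz":0,"spin":0},
    {"tx":0,"ty":0,"tz":0,"spin":0},
    {"tx":0,"ty":0,"tz":0,"spin":0},
    {"tx":0,"ty":0,"tz":0,"spin":0},
  ],
  gripper=1,
)

```text
t: 34.3
ee_pos: [635.5, -20.0, 41.8]
orientation: [-2.128, -2.311, 0.0]
ft_force: [0.6, -0.5, -0.2]
width: 27.3
grasp_force: 0.0
```

apply_moves(
  targets=[
    {"tx":0,"ty":0,"tz":0,"spin":0},
    {"tx":0,"ty":0,"tz":0,"spin":0},
    {"tx":0,"ty":0,"tz":0,"spin":0},
    {"tx":0,"ty":0,"tz":0,"spin":0},
    {"tx":0,"ty":0,"tz":0,"spin":0},
    {"tx":0,"ty":0,"tz":0,"spin":0},
    {"tx":0,"ty":0,"tz":0,"spin":0},
    {"tx":0,"ty":0,"tz":0,"spin":0},
  ],
)

```text
t: 35.1
ee_pos: [635.5, -20.0, 41.9]
orientation: [2.128, 2.311, -0.0]
ft_force: [-0.3, 0.0, -0.3]
width: 21.0
grasp_force: 30.0
```

Width is 21 where I expected 24, so I'm looking before lifting.

```bash
python3 - <<'E'
from m import *
a=ctrl.get_image("side")[110:230,190:330]; b=ctrl.get_image("wrist"); c=cal("wrist")
b=b.copy()
for z in(6,20,58,75): cv2.circle(b,tuple(proj(c,[635.5,-20,z]).astype(int)),3,(0,255,255),1)
save("s7",np.hstack([cv2.resize(a,(400,350)),cv2.resize(b[100:380,120:440],(400,350))]))
for n in("side","wrist"):
  for q in ctrl.pinpoint("rubber_stamp",n)[:1]: print(n,q["score"],ray(cal(n),q["uv"],6))
E
```

```text
side 0.59 [633.44204563 -23.29114911   6.        ]
wrist 0.89 [636.56462529 -22.1024862    6.        ]
```

View pics/s7.png

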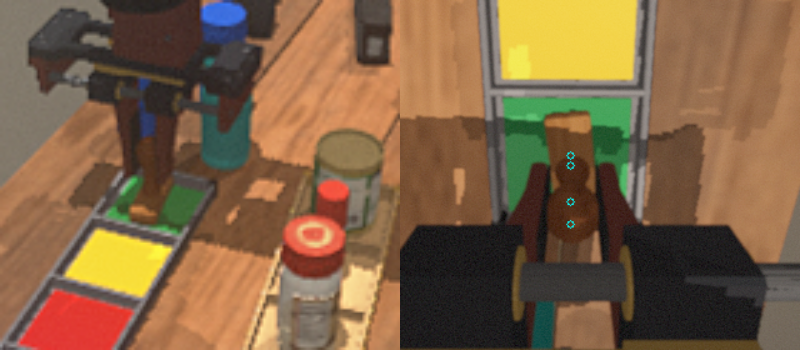

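The handle is centred between the fingers and the stamp stands upright on the green pad. I'll lift it gently.

apply_moves(
  targets=[
    {"tx":0,"ty":0,"tz":0.002,"spin":0},
    {"tx":0,"ty":0,"tz":0.006,"spin":0},
    {"tx":0,"ty":0,"tz":0.012,"spin":0},
    {"tx":0,"ty":0,"tz":0.02,"spin":0},
    {"tx":0,"ty":0,"tz":0.028,"spin":0},
    {"tx":0,"ty":0,"tz":0.036,"spin":0},
    {"tx":0,"ty":0,"tz":0.04,"spin":0},
    {"tx":0,"ty":0,"tz":0.04,"spin":0},
  ],
)

```text
t: 36.1
ee_pos: [636.1, -20.1, 82.9]
orientation: [2.127, 2.31, 0.002]
ft_force: [0.9, -0.6, -0.9]
width: 20.9
grasp_force: 30.0
```

```bash
python3 - <<'E'
from m import *
print(ctrl.get_obs()["ee_pos"],ctrl.get_obs()["width"])
a=ctrl.get_image("side")[110:230,190:330]; b=ctrl.get_image("wrist"); c=cal("wrist")
b=b.copy()
for z in(46,60): cv2.circle(b,tuple(proj(c,[635.5,-20,z]).astype(int)),3,(0,255,255),1)
save("s8",np.hstack([cv2.resize(a,(400,350)),cv2.resize(b[100:380,120:440],(400,350))]))
E
```

```text
[636.09654073 -20.06609531  82.90312464] 20.930760892236247
```

View pics/s8.png

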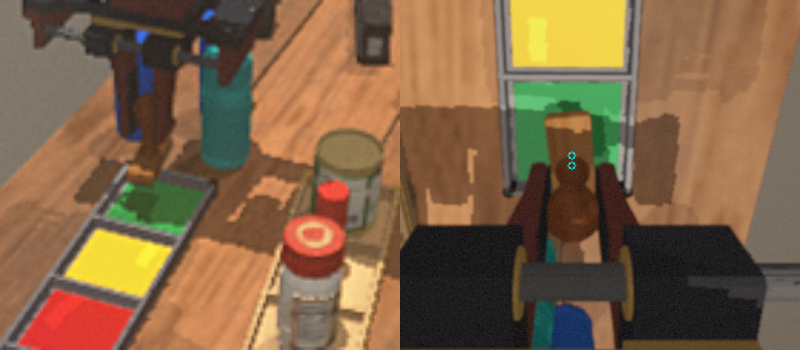

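The stamp is clear of the pad, upright, and unchanged in the grip. I'll carry it to the left wooden well.

apply_moves(
  targets=[
    {"tx":0,"ty":0,"tz":0.01,"spin":0},
    {"tx":0,"ty":0,"tz":0.03,"spin":0},
    {"tx":0,"ty":0,"tz":0.055,"spin":0},
    {"tx":0,"ty":0,"tz":0.078,"spin":0},
    {"tx":0,"ty":0,"tz":0.095,"spin":0},
    {"tx":0,"ty":0,"tz":0.105,"spin":0},
    {"tx":-0.008,"ty":0.007,"tz":0.105,"spin":0},
    {"tx":-0.022,"ty":0.02,"tz":0.105,"spin":0},
  ],
)

```text
t: 37.0
ee_pos: [613.1, -0.0, 186.4]
orientation: [-2.129, -2.31, 0.0]
ft_force: [0.4, -0.5, -1.4]
width: 20.6
grasp_force: 30.0
```

apply_moves(
  targets=[
    {"tx":-0.02,"ty":0.018,"tz":0,"spin":0},
    {"tx":-0.043,"ty":0.039,"tz":0,"spin":0},
    {"tx":-0.066,"ty":0.06,"tz":0,"spin":0},
    {"tx":-0.09,"ty":0.081,"tz":0,"spin":0},
    {"tx":-0.113,"ty":0.102,"tz":0,"spin":0},
    {"tx":-0.136,"ty":0.123,"tz":0,"spin":0},
    {"tx":-0.155,"ty":0.14,"tz":0,"spin":0},
    {"tx":-0.168,"ty":0.152,"tz":0,"spin":0},
  ],
)

```text
t: 37.8
ee_pos: [442.6, 152.7, 185.8]
orientation: [-2.126, -2.311, 0.004]
ft_force: [0.4, 0.2, -0.9]
width: 21.0
grasp_force: 30.0
```

apply_moves(
  targets=[
    {"tx":-0.0046,"ty":0.004,"tz":0,"spin":0},
    {"tx":-0.0046,"ty":0.004,"tz":-0.015,"spin":0},
    {"tx":-0.0046,"ty":0.004,"tz":-0.035,"spin":0},
    {"tx":-0.0046,"ty":0.004,"tz":-0.06,"spin":0},
    {"tx":-0.0046,"ty":0.004,"tz":-0.085,"spin":0},
    {"tx":-0.0046,"ty":0.004,"tz":-0.105,"spin":0},
    {"tx":-0.0046,"ty":0.004,"tz":-0.118,"spin":0},
    {"tx":-0.0046,"ty":0.004,"tz":-0.123,"spin":0},
  ],
)

```text
t: 38.6
ee_pos: [439.8, 155.4, 62.1]
orientation: [-2.127, -2.31, 0.004]
ft_force: [0.3, -0.4, -1.0]
width: 20.9
grasp_force: 30.0
```

```bash
python3 - <<'E'
from m import *
print(ctrl.get_obs()["ee_pos"],ctrl.get_obs()["width"])
a=ctrl.get_image("side")[130:300,190:390]; b=ctrl.get_image("wrist").copy(); c=cal("wrist")
for p in box(440.9,156,.157,(39,38),16): 
    if p[2]==16: cv2.circle(b,tuple(proj(c,p).astype(int)),3,(0,255,255),1)
save("s9",np.hstack([cv2.resize(a,(400,350)),cv2.resize(b[60:340,80:400],(400,350))]))
E
```

```text
[439.79981498 155.36269175  62.14086191] 20.8568822909344
```

View pics/s9.png

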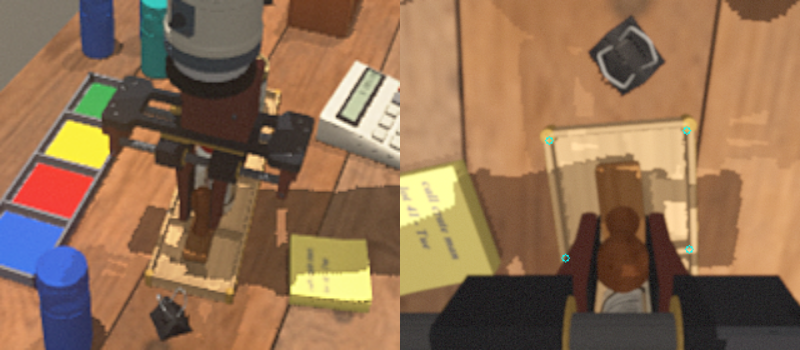

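The stamp hangs over the left well, inside the projected well corners, so I'll lower it.

apply_moves(
  targets=[
    {"tx":0,"ty":0,"tz":-0.005,"spin":0},
    {"tx":0,"ty":0,"tz":-0.01,"spin":0},
    {"tx":0,"ty":0,"tz":-0.015,"spin":0},
    {"tx":0,"ty":0,"tz":-0.018,"spin":0},
    {"tx":0,"ty":0,"tz":-0.02,"spin":0},
    {"tx":0,"ty":0,"tz":-0.021,"spin":0},
    {"tx":0,"ty":0,"tz":-0.021,"spin":0},
    {"tx":0,"ty":0,"tz":-0.021,"spin":0},
  ],
)

```text
t: 39.5
ee_pos: [441.0, 156.0, 43.0]
orientation: [2.128, 2.311, 0.0]
ft_force: [-0.2, -0.8, 0.0]
width: 20.9
grasp_force: 30.0
```

apply_moves(
  targets=[
    {"tx":0,"ty":0,"tz":-0.0005,"spin":0},
    {"tx":0,"ty":0,"tz":-0.001,"spin":0},
    {"tx":0,"ty":0,"tz":-0.001,"spin":0},
    {"tx":0,"ty":0,"tz":-0.001,"spin":0},
    {"tx":0,"ty":0,"tz":-0.001,"spin":0},
    {"tx":0,"ty":0,"tz":-0.001,"spin":0},
    {"tx":0,"ty":0,"tz":-0.001,"spin":0},
    {"tx":0,"ty":0,"tz":-0.001,"spin":0},
  ],
)

```text
t: 40.3
ee_pos: [440.9, 156.0, 41.9]
orientation: [-2.128, -2.311, 0.0]
ft_force: [0.1, -0.1, -0.6]
width: 21.0
grasp_force: 30.0
```

apply_moves(
  targets=[
    {"tx":0,"ty":0,"tz":-0.0005,"spin":0},
    {"tx":0,"ty":0,"tz":-0.001,"spin":0},
    {"tx":0,"ty":0,"tz":-0.0015,"spin":0},
    {"tx":0,"ty":0,"tz":-0.002,"spin":0},
    {"tx":0,"ty":0,"tz":-0.002,"spin":0},
    {"tx":0,"ty":0,"tz":-0.002,"spin":0},
    {"tx":0,"ty":0,"tz":-0.002,"spin":0},
    {"tx":0,"ty":0,"tz":-0.002,"spin":0},
  ],
)

```text
t: 41.1
ee_pos: [440.9, 156.0, 39.9]
orientation: [2.128, 2.311, -0.0]
ft_force: [0.3, -0.7, -0.4]
width: 20.8
grasp_force: 30.0
```

apply_moves(
  targets=[
    {"tx":0,"ty":0,"tz":-0.0003,"spin":0},
    {"tx":0,"ty":0,"tz":-0.0006,"spin":0},
    {"tx":0,"ty":0,"tz":-0.0006,"spin":0},
    {"tx":0,"ty":0,"tz":-0.0006,"spin":0},
    {"tx":0,"ty":0,"tz":-0.0006,"spin":0},
    {"tx":0,"ty":0,"tz":-0.0006,"spin":0},
    {"tx":0,"ty":0,"tz":-0.0006,"spin":0},
    {"tx":0,"ty":0,"tz":-0.0006,"spin":0},
  ],
)

```text
t: 41.9
ee_pos: [441.0, 156.0, 39.6]
orientation: [2.128, 2.311, 0.0]
ft_force: [-1.0, -0.0, 6.7]
width: 21.0
grasp_force: 30.0
```

Contact, so I'll release and rise.

apply_moves(
  targets=[
    {"tx":0,"ty":0,"tz":0,"spin":0},
    {"tx":0,"ty":0,"tz":0,"spin":0},
    {"tx":0,"ty":0,"tz":0,"spin":0},
    {"tx":0,"ty":0,"tz":0,"spin":0},
    {"tx":0,"ty":0,"tz":0,"spin":0},
    {"tx":0,"ty":0,"tz":0,"spin":0},
    {"tx":0,"ty":0,"tz":0,"spin":0},
    {"tx":0,"ty":0,"tz":0,"spin":0},
  ],
  gripper=-1,
)

```text
t: 42.7
ee_pos: [440.9, 156.0, 39.3]
orientation: [-2.128, -2.311, 0.0]
ft_force: [-0.2, 0.1, -0.2]
width: 81.3
grasp_force: 0.0
```

apply_moves(
  targets=[
    {"tx":0,"ty":0,"tz":0.01,"spin":0},
    {"tx":0,"ty":0,"tz":0.03,"spin":0},
    {"tx":0,"ty":0,"tz":0.06,"spin":0},
    {"tx":0,"ty":0,"tz":0.09,"spin":0},
    {"tx":0,"ty":0,"tz":0.12,"spin":0},
    {"tx":0,"ty":0,"tz":0.15,"spin":0},
    {"tx":0.01,"ty":0,"tz":0.18,"spin":0},
    {"tx":0.02,"ty":0,"tz":0.2,"spin":0},
  ],
)

```text
t: 43.5
ee_pos: [461.5, 156.1, 242.3]
orientation: [2.127, 2.31, 0.004]
ft_force: [1.0, 0.0, -0.4]
width: 87.6
grasp_force: 0.0
```

apply_moves(
  targets=[
    {"tx":0.02,"ty":-0.02,"tz":0.01,"spin":0},
    {"tx":0.04,"ty":-0.05,"tz":0.02,"spin":0},
    {"tx":0.06,"ty":-0.09,"tz":0.03,"spin":0},
    {"tx":0.07,"ty":-0.12,"tz":0.04,"spin":0},
    {"tx":0.07,"ty":-0.14,"tz":0.05,"spin":0},
    {"tx":0.07,"ty":-0.15,"tz":0.06,"spin":0},
    {"tx":0.07,"ty":-0.15,"tz":0.06,"spin":0},
    {"tx":0.07,"ty":-0.15,"tz":0.06,"spin":0},
  ],
)

```text
t: 44.3
ee_pos: [530.6, 6.5, 299.5]
orientation: [2.128, 2.311, 0.001]
ft_force: [-0.2, 0.6, -0.3]
width: 87.5
grasp_force: 0.0
```

```bash
python3 - <<'E'
from m import *
o=ctrl.get_obs(); print(o["t"],o["ee_pos"],o["ft_force"],o["width"],np.abs(o["qvel"]).max())
a=ctrl.get_image("side")[110:300,180:400]; b=ctrl.get_image("wrist")
save("s10",np.hstack([cv2.resize(a,(400,350)),cv2.resize(b,(400,350))]))
E
```

```text
44.3 [530.64439899   6.51377999 299.53264257] [-0.16527834  0.5980557  -0.28255982] 87.52552495845943 0.015845803918836755
```

View pics/s10.png

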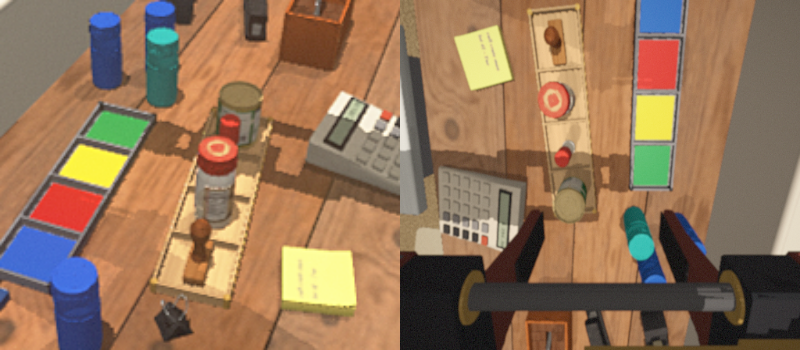

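All four stand upright, one per well. In the right half, from left to right of the wooden row, they are stamp (555,45), jar (555,100), glue (565,150) and tin (572,198). The gripper is clear.

```bash
python3 -c "
from workcell import ctrl
print(ctrl.close_job())"
```

```text
the job is handed in; nothing more can be done
None
```

The job is handed in: the wooden tray now holds, left to right, stamp, glitter jar, glue stick and screw tin (the grey row reversed), each upright and released in its own well, at about 44 s of the 99 s allowed.

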